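Clip a template into the slanted jig

TASK

Take the wide template out of its upright rack and slide it right down into the slot of the slanted jig, then take the spring clip off its rail and clip it over the top edge of the template and the jig's backing post together, about the middle of the post's width: with the clip squeezed open, press it down until its throat bears on the edge, and only then let go. Leave the narrow template in the rack and the other things on the table where they are.

Things in the scene. Friction and masses are not known exactly. Their poses are not given: they have to be found in the camera images.
- template_wide: wide template: flat brown board, 6 thick (its x) x 100 wide (y) x 120 high (z) mm, 0.1 kg; origin at the centre of its bottom edge. Starts upright in one of the rack's two slots. Either face may go against the post. When seated, the post covers one face over its cradle -y half, so grip it by its faces on the half that ends up on the cradle's +y side
- template_narrow: narrow template, same board but only 70 mm wide; origin at the centre of its bottom edge; stays in the rack
- rack: fixed dark wooden rack, 120 (x) x 122 (y) mm, origin under its centre; two upright slots along its y at x = -33 and +33 mm, floor at z = 12, slot walls up to z = 38 mm, slots 7.8 mm wide; which template is in which slot varies
- cradle: slanted slot of the fixed jig. Origin mid-slot, on the slot floor's back edge, 34 mm above the table; z up along the 30 degree slope (overhanging to the left), y along the slot, x square to the slope, obliquely upwards. Slot: x 0 to 7.5 mm, y -54 to 54. Back wall x -8 to 0, up to z 22; lip from x 7.5, up to z 18, then flaring out to x 16 at z 29 mm. A seated template lies at x 0 to 6
- post_top (a point): middle of the front edge of the top of the jig's backing post, axes as the cradle's. The post is 8 mm thick (cradle x -8 to 0), 40 mm wide (cradle y -50 to -10) and 120 mm high (cradle z 0 to 120): level with the top edge of a seated template, which lies on its front (+x) face
- rail: fixed upright wooden board 8 mm thick (x) and 75 mm long (y), top edge at z = 85 mm, on a foot 75x85 mm; origin under its centre. The clip starts clipped on its top edge
- clip: steel spring clip like a big clothes peg, 26 mm wide (y), 0.11 kg. Origin on the pivot axis (y); z towards the handles, x the way the jaws part. Handle tips at z 58 mm, 62 mm over all; squeezed to their stop (13 N, at about z 43 mm) they are parallel, 35 mm over all. Throat plate, which meets the edge, at z -10; round rubber jaw pads at z -40, lowest point z -45 mm
- clip_jaw (a joint): angle of one jaw lever, rad; the other moves equally the other way. 0 = jaw pads 8 mm apart (on the rail), gap grows about 80 mm per rad, stop at 0.24 (27 mm apart, handles fully squeezed); a spring closes it down to -0.07
- thread_cone: standing cone of thread, 52 mm wide, 95 high; a bystander, origin at the centre of its underside
- tin_wax: round open tin, 62 mm wide, 19 high; a bystander, origin at the centre of its underside
- beeswax: pale block 34x49x20 mm; a bystander, origin at the centre of its underside
- strop_block: dark flat bar 30x95x14 mm; a bystander, origin at the centre of its underside
- handle_blank: turned wooden handle blank standing upright, 29 mm wide, 85 high; a bystander, origin at the centre of its underside
- knob_awl: awl with a bulbous wooden handle, lying, 39x136x41 mm; a bystander, origin at the centre of its underside

How it is judged:
By the outcome, as a careful person would: the job done as asked, in the order asked, and still so for the second after the job is handed in, with the robot touching nothing.
It also fails if it takes over 64 s, if anything falls off the work surface, if the arm or the gripper's body presses on something with over 40 N, if the wrist force passes 120 N, or if a joint passes its speed limit or range.

ROBOT

A 6-joint arm with a two-finger parallel gripper is mounted at the origin on a cart in front of the work surface, level with it; the furniture and walls round the work are solid. World frame = base frame: x ahead of the robot, y to its left, z up, the work surface at z = 0. Lengths are in mm, angles in rad, forces in N, time in s.
With the tool pointing down it reaches from about 250 to 725 mm from the base axis. Payload 4 kg.
Tool frame: the origin (TCP) lies at the very end of the fingers, on their centre line; the grasp point (between the pads) lies 19 mm behind it (robot.tcp_to_grasp is the distance from the TCP to the grasp point, in mm); z points along the fingers, y is the direction in which the jaws open and shut (so a half turn about z gives the same grasp; the last joint's range is limited). The gripper opens to 85 mm and grips with 20 to 120 N. Pads are 22 mm wide; open, the fingers measure 114 mm over their backs; the gripper's body (76 mm by 85 mm) begins 54 mm behind the grasp point. The pads swing forward as they close: fully open they stand 13 mm farther back than shut.
Start: joints at [-1.126, 0.241, 0.005, 1.335, 0, 1.571], TCP at [215.137, -451.349, 231.306] pointing down, gripper open.
Joint ranges: [-2.72, 2.72], [-1.05, 1.87], [-1.09, 1.28], [-1.99, 2.15], [-1.42, 1.44], [-3.14, 3.14]. Speed limits (rad/s): [2.79, 2.79, 3.14, 3.14, 3.14, 3.14].

INTERFACE

Orientations are given as a rotation vector (axis times angle).
In Python, from rig import read_state, optics, order, robot gives the robot as it stands. The module is installed in compiled form; this text tells all that it offers.
- The arm moves only by the tool play_rows, never from a script. Its argument "plan" is a list of rows, each a list of 7 numbers: the turn, a rotation vector about the tool's x, y, z in degrees, then the shift along the tool's x, y, z in cm, then the gripper's target within -1 to 1 (shut at 1, half-way at 0, fully open at -1). A call has 1 to 5 rows; each row shifts and turns the commanded pose from where the row before left it, along the tool's axes as they then stand; what a row does not reach is not made up. A row lasts 1/12 s, in which the tool goes at most 41.7 mm and 7.16 degrees, less where a joint would pass 70% of its speed; a pose out of reach is approached as far as the arm can. A call with a gripper value outside its range is refused whole. The fingers move at their own pace and stop on an object; the grip force is fixed at half the most. Time passes only in rows, so rows that do not move let the fingers close. It gives the time, the measured TCP pose, the force and the opening at its end, in the units of the state.
- read_state(): the state, without advancing time (a new reading comes with each control period).
- optics.read_camera(name): name is "scene" or "side" or "wrist"; returns a dict with "image" (384x512x3 uint8, red, green, blue), "intrinsics" (3x3 intrinsics, pixels), "dist_coeffs" ([k1, k2, p1, p2, k3] as OpenCV has them; the pictures are not rectified), "extrinsics" (4x4, takes a point from camera to world coordinates). Camera axes: x right, y up, looking along -z (the intrinsics and any distortion apply to the point x, -y, -z); pixel columns grow to the right and rows downward; lengths in mm; the calibration is good to about 2 mm. A picture is of the moment at which its call begins. There is no depth.
- order.close_job(): hands the job in, once; it reports no verdict.
The state is a dict: "time": time; "q": joint angles; "joint_velocities": joint speeds; "joint_efforts": joint torques, N m; "tcp_pos": TCP position; "ee_rot": TCP orientation; "contact_force": force on the tool from outside, world axes, zero at the start; "torque": the same for the moment, N m; "width": finger opening in mm.
Only numpy, scipy, OpenCV 4.12 (cv2) and the standard library are available. Lean on these libraries where they do the work, as an engineer would, in place of code of your own. Each camera call takes 0.05 s, during which the arm holds its last target. There are 200 camera calls.

## Working session

There is one attempt and no reset: what is moved stays moved. The work goes in short steps, Python scripts to look and compute and a tool call to move; the robot and the scene stay as the last step left them, time stands still between calls to the robot, and variables do not carry over. Pictures are saved under pics/ and viewed, about 8 in all and at most 12, crops included, and the job is handed in when it is done.

Besides the shell and the picture viewer there is one more tool, called after "Emit:" as name(argument=value, ...), one argument or row to a line, values as JSON. play_rows: Moves the arm, as the interface text tells. Its arguments: {"type":"object","properties":{"plan":{"type":"array"}},"required":["plan"]}

```bash
ls; mkdir -p pics; cat > h.py <<'E'
import numpy as np, cv2
from rig import read_state, optics, order, robot
from scipy.spatial.transform import Rotation as R
def shot(n,fn=None):
    c=optics.read_camera(n)
    if fn: cv2.imwrite('pics/'+fn,c['image'][:,:,::-1])
    return c
def ray(c,u,v):
    p=cv2.undistortPoints(np.array([[[u,v]]],float),np.array(c['intrinsics'],float),np.array(c['dist_coeffs'],float))[0,0]
    E=np.array(c['extrinsics']); d=E[:3,:3]@np.array([p[0],-p[1],-1]); return E[:3,3],d/np.linalg.norm(d)
def atz(c,u,v,z):
    o,d=ray(c,u,v); return o+d*(z-o[2])/d[2]
def proj(c,P):
    E=np.array(c['extrinsics']); q=(np.atleast_2d(P)-E[:3,3])@E[:3,:3]; q=q*[1,-1,-1]
    return cv2.projectPoints(q.reshape(-1,1,3),np.zeros(3),np.zeros(3),np.array(c['intrinsics'],float),np.array(c['dist_coeffs'],float))[0][:,0]
def tri(*rs):
    A=0;b=0
    for o,d in rs:
        M=np.eye(3)-np.outer(d,d);A=A+M;b=b+M@o
    return np.linalg.solve(A,b)
E
python3 - <<'E'
from h import *
import pickle
d={}
for n in ['scene','side','wrist']:
    d[n]=shot(n); print(n,np.round(d[n]['extrinsics'],3).tolist(),d[n]['intrinsics'],d[n]['dist_coeffs'])
pickle.dump(d,open('first.pkl','wb'))
a=[cv2.resize(d[n]['image'][:,:,::-1],(800,600),interpolation=cv2.INTER_CUBIC) for n in ['scene','side','wrist']]
for n,i in zip(['scene','side','wrist'],a): cv2.imwrite(f'pics/a_{n}.png',i)
print(read_state(), [x for x in dir(robot) if x[0]!='_'])
E
```

```text
pics
scene [[-0.818, 0.272, -0.507, 99.011], [-0.575, -0.389, 0.719, 648.55], [-0.002, 0.88, 0.475, 546.74], [0.0, 0.0, 0.0, 1.0]] [[463.96476085   0.         250.47700172]
 [  0.         463.96476085 192.55801413]
 [  0.           0.           1.        ]] [-0.02656467  0.          0.          0.          0.        ]
side [[0.939, 0.24, -0.245, 275.902], [-0.343, 0.638, -0.69, -731.554], [-0.01, 0.732, 0.681, 845.17], [0.0, 0.0, 0.0, 1.0]] [[443.4257702    0.         260.13186776]
 [  0.         443.4257702  191.99276092]
 [  0.           0.           1.        ]] [-0.16047893  0.          0.          0.          0.        ]
wrist [[0.43, 0.862, 0.27, 282.868], [-0.903, 0.411, 0.127, -418.127], [-0.002, -0.298, 0.954, 373.322], [0.0, 0.0, 0.0, 1.0]] [[306.75917169   0.         258.07215054]
 [  0.         306.75917169 191.79902286]
 [  0.           0.           1.        ]] [-0.08079686  0.          0.          0.          0.        ]
{'time': 0.15, 'q': array([-1.12601326e+00,  2.41226929e-01,  4.02730916e-03,  1.33519584e+00,
        8.02190730e-06,  1.57078524e+00]), 'joint_velocities': array([-1.36186009e-03, -2.96745127e-04,  2.97264823e-03,  8.20314931e-05,
        2.55203095e-03, -1.38987357e-03]), 'joint_efforts': array([ 4.37138078e-04, -3.72635722e+01,  2.52637947e+01,  1.24237913e-02,
        2.16176704e-05, -6.29098533e-07]), 'tcp_pos': array([ 214.92646777, -450.91716858,  230.6215193 ]), 'ee_rot': array([-3.06269694e+00, -6.92591291e-01,  5.41461496e-04]), 'contact_force': array([ 0.43711694, -0.7336682 ,  0.54441182]), 'torque': array([0.02517954, 0.03339247, 0.06042122]), 'width': 85.47317425297885} ['PlanningError', 'tcp_to_grasp']
```

View pics/a_scene.png

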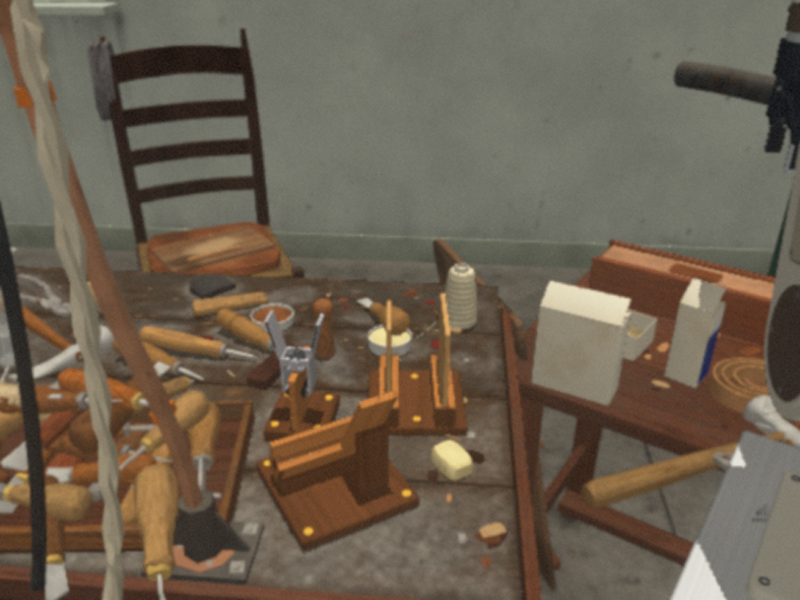

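View pics/a_side.png

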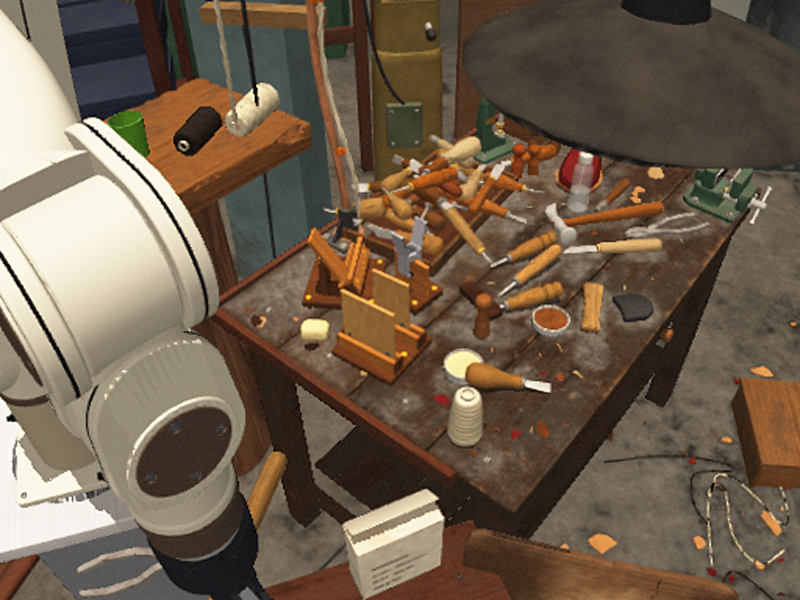

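Scene (800x600): rack near (418,395) with boards at tops (390,310) and (445,300), jig at (340,460), clip on rail at (297,360). Side: rack (380,340), the near-left board (wide) at (370,330), clip (410,245), jig (340,265). Enlarging both.

```bash
cat >> h.py <<'E'
def crop(im,u0,v0,w,h,s,fn,step=10):
    a=cv2.resize(im[v0:v0+h,u0:u0+w,::-1],None,fx=s,fy=s,interpolation=cv2.INTER_CUBIC).copy()
    for u in range(-(-u0//step)*step,u0+w,step):
        x=int((u-u0+.5)*s); cv2.line(a,(x,0),(x,5),(0,255,255),1); cv2.putText(a,str(u),(x-10,15),0,.35,(0,255,255),1)
    for v in range(-(-v0//step)*step,v0+h,step):
        y=int((v-v0+.5)*s); cv2.line(a,(0,y),(5,y),(0,255,255),1); cv2.putText(a,str(v),(7,y+4),0,.35,(0,255,255),1)
    cv2.imwrite('pics/'+fn,a)
E
python3 - <<'E'
from h import *
import pickle
d=pickle.load(open('first.pkl','rb'))
crop(d['scene']['image'],160,185,146,165,3.6,'b_scene.png')
crop(d['side']['image'],185,135,105,110,5.4,'b_side.png')
E
```

```text
(no output)
```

View pics/b_scene.png

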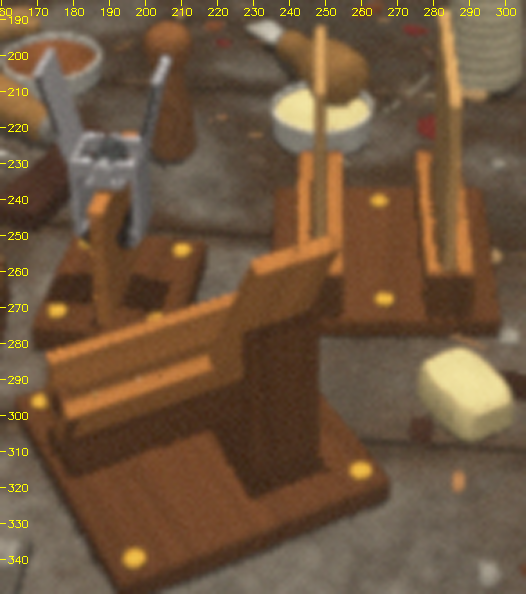

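View pics/b_side.png

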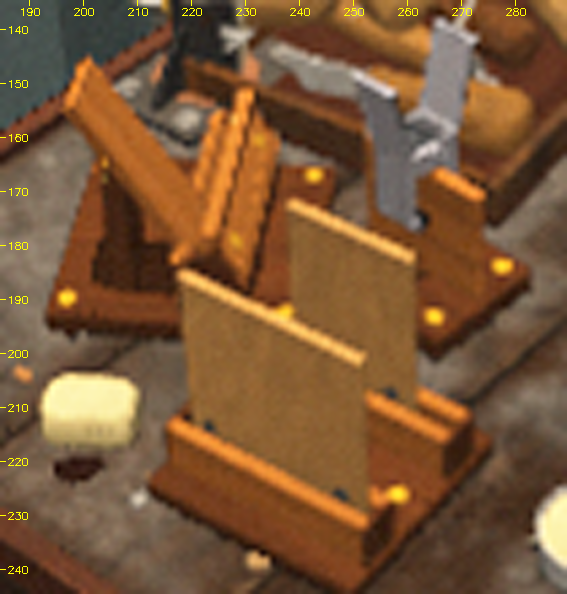

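```bash
cat > m.py <<'E'
from h import *
import pickle
from scipy.optimize import least_squares
d=pickle.load(open('first.pkl','rb')); S,D=d['scene'],d['side']
s=lambda x,y:(160+x/3.6-.5,185+y/3.6-.5)
q=lambda x,y:(185+x/5.4-.5,135+y/5.4-.5)
r=lambda n,x,y: ray(S,*s(x,y)) if n=='s' else ray(D,*q(x,y))
for nm,a,b in [('wideNear',(456,105),(181,272)),('wideFar',(447,12),(363,358)),('narNear',(320,95),(288,203)),('narFar',(320,28),(414,257))]:
    print(nm,tri(r('s',*a),r('q',*b)).round(1), atz(S,*s(*a),132).round(1),atz(D,*q(*b),132).round(1))
print('rail end',atz(D,*q(487,198),85),atz(D,*q(435,172),85),'sc',atz(S,*s(95,212),85))
for nm,a,b in [('hL',(46,52),(362,77)),('hR',(165,60),(455,25)),]:
    print(nm,tri(r('s',*a),r('q',*b)).round(1))
s30,c30=.5,3**.5/2
def cr(p,P):
    x,y,t=p; L=np.array([-np.cos(t),-np.sin(t),0]);U=np.array([0,0,1.])
    M=np.c_[-L*c30+U*s30,np.cross(L,U),L*s30+U*c30]
    return np.array([x,y,34])+np.asarray(P)@M.T
if __name__=='__main__':
    Ps=[(-4,-10,120),(-4,-50,120),(-4,54,22),(16,54,29)]; us=[s(253,268),s(334,243),s(66,411),s(48,357)]
    Pq=[(0,-50,120),(0,-10,120),(16,54,29)]; uq=[q(70,105),q(87,58),q(277,125)]
    f=lambda p: np.r_[(proj(S,cr(p,Ps))-us).ravel(),(proj(D,cr(p,Pq))-uq).ravel()]
    o=least_squares(f,[400,50,0.],loss='soft_l1'); print(o.x,np.degrees(o.x[2])); print(f(o.x).reshape(-1,2).round(1))
E
python3 m.py
```

```text
wideNear [445.7  49.2 132.8] [446.3  48.  132. ] [445.9  50.1 132. ]
wideFar [502.  -32.  132.4] [500.2 -31.7 132. ] [503.8 -30.6 132. ]
narNear [505.2  78.2 132.2] [505.5  77.9 132. ] [505.2  78.4 132. ]
narFar [545.8  21.9 132.4] [545.3  21.7 132. ] [546.6  22.8 132. ]
rail end [612.9789307 100.7612731  85.       ] [596.10972792 128.49549406  85.        ] sc [576.57582941 166.31857613  85.        ]
hL [584.4 158.4 150.1]
hR [588.  119.9 161.7]
[ 506.11060166  194.15536388 -364.90835294] -20907.70853279306
[[-1.8  0.5]
 [-0.2  0.1]
 [ 1.9 -1.4]
 [ 3.2  0.7]
 [ 0.9 -0.1]
 [ 1.3 -0.6]
 [-6.2 -5.1]]
```

```bash
sed -i 's/,(16,54,29)\]; uq/]; uq/; s/,q(277,125)\]/]/' m.py; python3 m.py | tail -9
cat >> h.py <<'E'
def Rdown(az,tilt=0):  # tool y at azimuth az (deg), z down
    a=np.radians(az); y=np.array([np.cos(a),np.sin(a),0]); z=np.array([0,0,-1.]); return np.c_[np.cross(y,z),y,z]
def plan(pos,Rt,n,g,P0=None,R0=None):
    st=read_state(); p=np.array(st['tcp_pos'] if P0 is None else P0,float); Q=R.from_rotvec(st['ee_rot']) if R0 is None else R.from_matrix(R0)
    T=R.from_matrix(Rt); w=(Q.inv()*T).as_rotvec()/n; dp=(np.array(pos)-p)/n
    for i in range(n):
        t=Q.inv().apply(dp)/10; print([*np.round(np.degrees(w),2).tolist(),*np.round(t,2).tolist(),g],end=',\n' if (i+1)%5 else '\n--\n'); Q=Q*R.from_rotvec(w)
    print('rot tot',np.degrees(np.linalg.norm(w)))
E
python3 - <<'E'
from h import *
plan((440,30,245),Rdown(35.2),15,-1)
E
```

```text
hL [584.4 158.4 150.1]
hR [588.  119.9 161.7]
[ 505.8539313   195.85771974 -320.90210284] -18386.336129520532
[[-1.5  0.7]
 [-0.2 -0. ]
 [ 1.8 -0.3]
 [ 2.9  1.8]
 [ 1.  -0.1]
 [ 1.  -0.6]]
[-0.0, -0.01, -6.65, 2.73, -2.25, -0.09, -1],
[-0.0, -0.01, -6.65, 2.98, -1.92, -0.09, -1],
[-0.0, -0.01, -6.65, 3.18, -1.56, -0.09, -1],
[-0.0, -0.01, -6.65, 3.34, -1.18, -0.09, -1],
[-0.0, -0.01, -6.65, 3.45, -0.79, -0.09, -1]
--
[-0.0, -0.01, -6.65, 3.52, -0.38, -0.09, -1],
[-0.0, -0.01, -6.65, 3.54, 0.03, -0.09, -1],
[-0.0, -0.01, -6.65, 3.51, 0.44, -0.09, -1],
[-0.0, -0.01, -6.65, 3.44, 0.84, -0.1, -1],
[-0.0, -0.01, -6.65, 3.32, 1.23, -0.1, -1]
--
[-0.0, -0.01, -6.65, 3.15, 1.61, -0.1, -1],
[-0.0, -0.01, -6.65, 2.95, 1.96, -0.1, -1],
[-0.0, -0.01, -6.65, 2.7, 2.29, -0.1, -1],
[-0.0, -0.01, -6.65, 2.41, 2.59, -0.1, -1],
[-0.0, -0.01, -6.65, 2.1, 2.85, -0.1, -1]
--
rot tot 6.647680237698611
```

Emit:
play_rows(
  plan=[
    [0,0,-6.65,2.73,-2.25,-0.09,-1],
    [0,0,-6.65,2.98,-1.92,-0.09,-1],
    [0,0,-6.65,3.18,-1.56,-0.09,-1],
    [0,0,-6.65,3.34,-1.18,-0.09,-1],
    [0,0,-6.65,3.45,-0.79,-0.09,-1],
  ],
)

```text
time: 0.57
tcp_pos: [290.2, -289.4, 235.5]
ee_rot: [-2.734, -1.547, 0.0]
contact_force: [1.1, 0.2, -0.5]
width: 85.5
```

Emit:
play_rows(
  plan=[
    [0,0,-6.65,3.52,-0.38,-0.09,-1],
    [0,0,-6.65,3.54,0.03,-0.09,-1],
    [0,0,-6.65,3.51,0.44,-0.09,-1],
    [0,0,-6.65,3.44,0.84,-0.1,-1],
    [0,0,-6.65,3.32,1.23,-0.1,-1],
  ],
)

```text
time: 0.98
tcp_pos: [365.3, -128.9, 240.5]
ee_rot: [2.176, 2.266, -0.0]
contact_force: [1.0, 0.2, -0.2]
width: 85.0
```

Emit:
play_rows(
  plan=[
    [0,0,-6.65,3.15,1.61,-0.1,-1],
    [0,0,-6.65,2.95,1.96,-0.1,-1],
    [0,0,-6.65,2.7,2.29,-0.1,-1],
    [0,0,-6.65,2.41,2.59,-0.1,-1],
    [0,0,-6.65,2.1,2.85,-0.1,-1],
  ],
)

```text
time: 1.4
tcp_pos: [440.2, 31.5, 245.4]
ee_rot: [-1.436, -2.794, 0.0]
contact_force: [1.1, -0.2, -0.2]
width: 85.3
```

```bash
python3 - <<'E'
from h import *
import pickle
c=shot('wrist'); pickle.dump(c,open('w1.pkl','wb')); st=read_state(); print(st['tcp_pos'],R.from_rotvec(st['ee_rot']).as_matrix().round(3).tolist(),st['q'].round(3))
crop(c['image'],0,0,512,384,1.55,'c_w.png',20)
for P in [(445.7,49.2,132),(502,-32,132),(505.2,78.2,132),(545.8,21.9,132),(505.8,195.9,34),(594.8,133.5,85)]: print(proj(c,P).round(0))
E
```

```text
[443.1410432   36.53359867 245.41092096] [[-0.589, 0.808, 0.003], [0.808, 0.589, 0.005], [0.002, 0.005, -1.0]] [ 0.079  0.122 -0.104  1.342  0.004  1.02 ]
[[276. 176.]]
[[273. 275.]]
[[350. 188.]]
[[343. 258.]]
[[392.  81.]]
[[434. 182.]]
```

View pics/c_w.png

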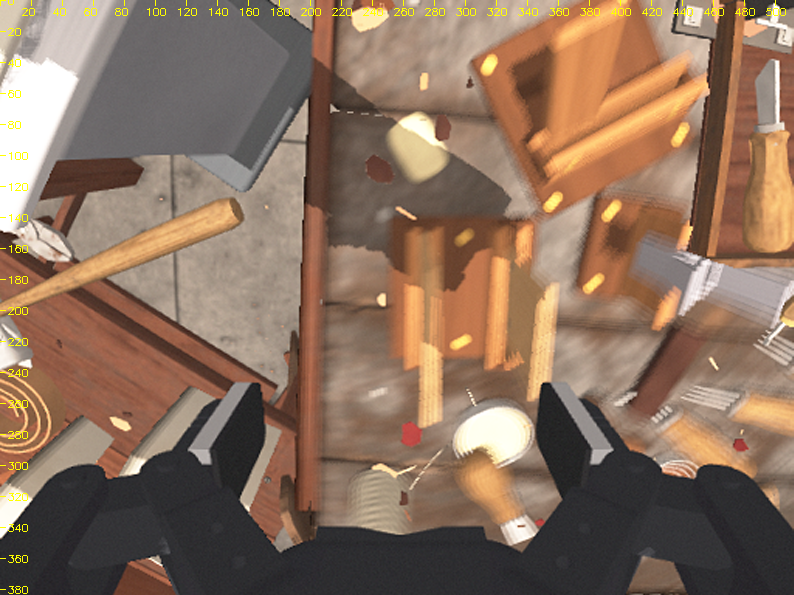

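Blurred by motion but poses agree: wide strip at u≈276, v 176–275; jig around (390,80); clip/rail at (430,180). Retaking settled.

```bash
python3 - <<'E'
from h import *
import pickle
c=shot('wrist');c=shot('wrist');c=shot('wrist'); pickle.dump(c,open('w1.pkl','wb')); st=read_state(); print(st['tcp_pos'],st['q'].round(3),st['joint_velocities'].round(3))
crop(c['image'],245,5,225,275,2.18,'d_w.png',10)
for P in [(445.7,49.2,132),(502,-32,132),(505.2,78.2,132),(545.8,21.9,132),(505.8,195.9,34),(594.8,133.5,85)]: print(proj(c,P).round(0))
E
```

```text
[439.82642704  30.47335029 245.01273926] [ 0.069  0.119 -0.109  1.344 -0.     1.024] [-0.043 -0.017 -0.019  0.004  0.     0.   ]
[[276. 176.]]
[[273. 276.]]
[[350. 188.]]
[[343. 258.]]
[[392.  81.]]
[[434. 182.]]
```

View pics/d_w.png

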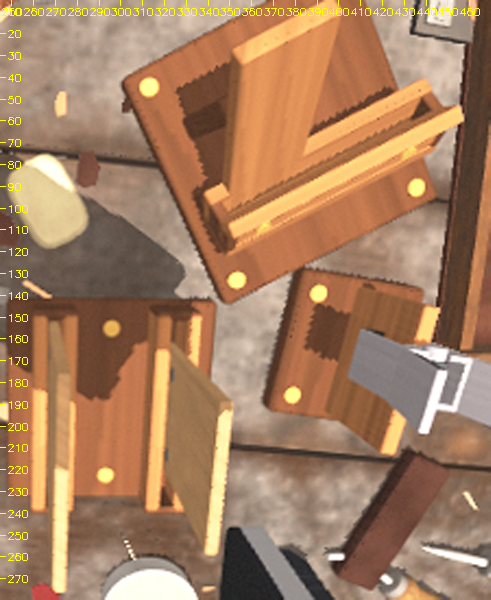

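```bash
cat > m2.py <<'E'
from m import *
W=pickle.load(open('w1.pkl','rb'))
w=lambda x,y:(245+x/2.18-.5,5+y/2.18-.5)
for nm,p,z in [('wide mid',(62,467),132),('wide far',(60,590),132),('nar near',(225,405),132),('nar far',(210,553),132),('rail far',(390,447),85),('rail near',(428,313),85)]:
    print(nm,atz(W,*w(*p),z).round(1))
Ps=[(-4,-10,120),(-4,-50,120),(-4,54,22),(16,54,29)]; us=[s(253,268),s(334,243),s(66,411),s(48,357)]
Pq=[(0,-50,120),(0,-10,120)]; uq=[q(70,105),q(87,58)]
Pw=[(0,-50,120),(16,-54,29),(16,54,29),(-4,54,22),(0,-10,22)]; uw=[w(235,55),w(232,242),w(463,122),w(425,85),w(305,152)]
f=lambda p: np.r_[(proj(S,cr(p,Ps))-us).ravel(),(proj(D,cr(p,Pq))-uq).ravel(),(proj(W,cr(p,Pw))-uw).ravel()]
f2=lambda p: (proj(W,cr(p,Pw))-uw).ravel()
for F in (f,f2):
    o=least_squares(F,[505,195,-.46],loss='soft_l1'); print(o.x.round(2),np.degrees(o.x[2])); print(F(o.x).reshape(-1,2).round(1).tolist())
E
python3 m2.py | grep -v h[LR]; python3 - <<'E'
import sys; sys.path.insert(0,'.')
E
```

```text
wideNear [445.7  49.2 132.8] [446.3  48.  132. ] [445.9  50.1 132. ]
wideFar [502.  -32.  132.4] [500.2 -31.7 132. ] [503.8 -30.6 132. ]
narNear [505.2  78.2 132.2] [505.5  77.9 132. ] [505.2  78.4 132. ]
narFar [545.8  21.9 132.4] [545.3  21.7 132. ] [546.6  22.8 132. ]
rail end [612.9789307 100.7612731  85.       ] [596.10972792 128.49549406  85.        ] sc [576.57582941 166.31857613  85.        ]
wide mid [467.2  15.9 132. ]
wide far [501.3 -31.8 132. ]
nar near [505.   75.7 132. ]
nar far [543.7  20.6 132. ]
rail far [607.5 104.2  85. ]
rail near [575.2 163.4  85. ]
[ 5.0419e+02  1.9364e+02 -4.9000e-01] -28.315028293269883
[[-1.0, 0.9], [0.8, 0.7], [2.8, -1.3], [4.2, 0.8], [0.1, 0.0], [0.7, -0.5], [5.5, 0.4], [3.2, -12.7], [-6.1, -3.5], [-1.5, 2.5], [0.4, 0.8]]
[ 5.0347e+02  1.9291e+02 -5.0000e-01] -28.573413094185838
[[4.4, 0.2], [2.1, -12.7], [-7.0, -3.1], [-2.3, 2.9], [-0.5, 0.9]]
```

```bash
cat > ov.py <<'E'
from m2 import *
def lines(): 
    L=[]
    for x,z,ya,yb in [(-8,22,-54,54),(0,22,-54,54),(7.5,18,-54,54),(16,29,-54,54),(0,120,-50,-10),(-8,120,-50,-10),(0,0,-54,54)]: L.append(((x,ya,z),(x,yb,z)))
    for y in (-50,-10): L.append(((0,y,0),(0,y,120)))
    for y in (-54,54): L.append(((7.5,y,18),(16,y,29)))
    return L
def overlay(c,p,u0,v0,w_,h_,sc,fn):
    crop(c['image'],u0,v0,w_,h_,sc,fn); a=cv2.imread('pics/'+fn)
    cols=[(255,0,0),(255,255,0),(0,255,0),(255,0,255),(0,0,255),(0,0,128),(255,255,255)]+[(0,255,255)]*4
    for (A,B),k in zip(lines(),cols):
        P=((proj(c,cr(p,[A,B]))-[u0,v0]+.5)*sc).round().astype(int); cv2.line(a,tuple(P[0].tolist()),tuple(P[1].tolist()),k,1)
    return a
if __name__=='__main__':
    p=(504.2,193.6,-.494)
    a=overlay(W,p,330,0,140,125,4,'t1.png'); b=overlay(S,p,165,235,80,130,2.6,'t2.png')
    a=cv2.copyMakeBorder(a,0,max(0,b.shape[0]-a.shape[0]),0,0,0); b=cv2.copyMakeBorder(b,0,max(0,a.shape[0]-b.shape[0]),0,0,0)
    cv2.imwrite('pics/e_ov.png',np.hstack([a,b]))
E
python3 ov.py >/dev/null
```

```text
(no output)
```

View pics/e_ov.png

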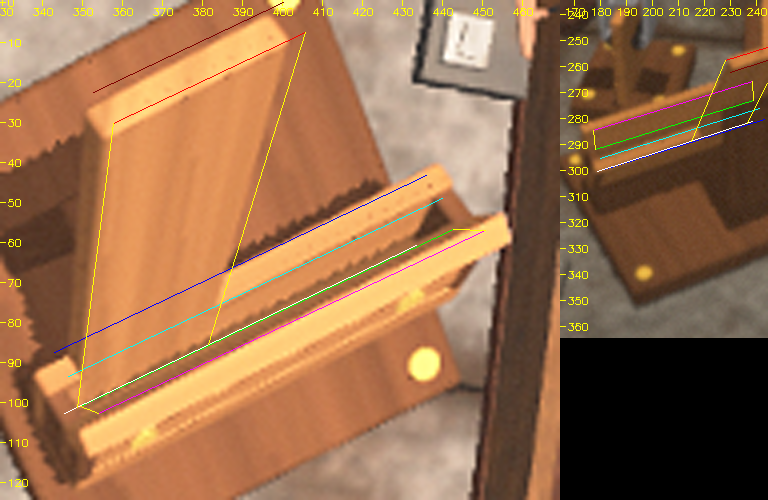

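```bash
cat > m3.py <<'E'
from ov import *
k=lambda x,y:(330+x/4-.5,y/4-.5)
def mod(p):
    h=p[3]
    Pw=[(0,-50,120),(0,-10,120),(-8,-50,120),(-8,-10,120),(-8,h,22),(0,h,22),(-8,-h,22),(16,-h,29),(16,h,29)]
    Ps=[(-4,-10,120),(-4,-50,120),(-4,h,22),(16,h,29)];Pq=[(0,-50,120),(0,-10,120)]
    return Pw,Ps,Pq
uw=[k(113,124),k(290,42),k(90,103),k(268,14),k(432,165),k(452,185),k(35,378),k(83,432),k(490,215)]
def f(p,ws=1):
    Pw,Ps,Pq=mod(p)
    return np.r_[(proj(W,cr(p[:3],Pw))-uw).ravel(),ws*(proj(S,cr(p[:3],Ps))-us).ravel(),ws*(proj(D,cr(p[:3],Pq))-uq).ravel()]
if __name__=='__main__':
  for ws in (1,.05):
    o=least_squares(f,[505,195,-.46,58],loss='soft_l1',args=(ws,)); print(o.x.round(2),np.degrees(o.x[2])); print(f(o.x).reshape(-1,2).round(1).tolist())
  o.x; print('z',cr(o.x[:3],[0,0,120]))
E
python3 m3.py | tail -5; python3 - <<'E'
import sys; sys.path.insert(0,'.')
from h import *
n=np.array([np.cos(np.radians(35)),np.sin(np.radians(35))]);y=np.array([-n[1],n[0]])
c=np.array([473.2,8.2])+26*y; print(c)
plan((*c,185),Rdown(35),4,-1)
E
```

```text
[ 5.0418e+02  1.9292e+02 -4.7000e-01  5.8830e+01] -26.695844793987227
[[-1.8, 3.3], [1.3, -0.6], [-1.3, 0.9], [1.1, -1.0], [1.1, -0.3], [0.4, 0.4], [0.4, -2.4], [-0.3, -0.5], [2.0, 0.8], [0.4, 0.2], [1.7, -0.4], [0.9, -0.1], [2.0, 2.0], [0.5, 0.6], [0.7, 0.1]]
[ 5.0391e+02  1.9278e+02 -4.6000e-01  5.8530e+01] -26.50896051479966
[[-2.4, 3.5], [0.7, -0.5], [-1.9, 1.2], [0.4, -0.9], [0.5, -0.4], [-0.2, 0.4], [0.4, -2.4], [-0.3, -0.5], [1.4, 0.7], [0.7, 0.2], [2.0, -0.5], [1.3, -0.0], [2.4, 2.0], [0.5, 0.7], [0.6, 0.2]]
z [450.21574252 219.56456893 137.92304845]
[458.28701265  29.49795315]
[-0.02, -0.01, 0.08, -0.29, 0.36, 1.5, -1],
[-0.02, -0.01, 0.08, -0.29, 0.36, 1.5, -1],
[-0.02, -0.01, 0.08, -0.29, 0.36, 1.5, -1],
[-0.02, -0.01, 0.08, -0.29, 0.36, 1.5, -1],
rot tot 0.08554660623899193
```

Emit:
play_rows(
  plan=[
    [0,0,0.3,-0.29,0.36,1.5,0.3],
    [0,0,0,-0.29,0.36,1.5,0.3],
    [0,0,0,-0.29,0.36,1.5,0.3],
    [0,0,0,-0.29,0.36,1.5,0.3],
    [0,0,0,0,0,0,0.3],
  ],
)

```text
time: 2.02
tcp_pos: [456.4, 26.8, 182.7]
ee_rot: [-1.455, -2.779, 0.005]
contact_force: [-0.6, -0.0, -0.5]
width: 30.1
```

Emit:
play_rows(
  plan=[
    [0,0,0,0,0,0,0.3],
    [0,0,0,0,0,2.3,0.3],
    [0,0,0,0,0,2.3,0.3],
    [0,0,0,0,0,2.3,0.3],
    [0,0,0,0,0,2.3,0.3],
  ],
)

```text
time: 2.43
tcp_pos: [459.2, 27.8, 94.2]
ee_rot: [1.453, 2.782, 0.002]
contact_force: [0.1, 0.4, 0.7]
width: 29.7
```

```bash
python3 - <<'E'
from h import *
import pickle
for i in range(3): c=shot('wrist')
pickle.dump(c,open('w2.pkl','wb')); st=read_state(); print(st['tcp_pos'],R.from_rotvec(st['ee_rot']).as_matrix().round(3).tolist(),st['width'],st['contact_force'])
crop(c['image'],130,120,250,200,3,'f_w.png',10)
for P in [(445,48.7,132),(501.5,-32.3,132)]: print(proj(c,P).round(0))
E
```

```text
[457.27478713  27.88167977  93.40067818] [[-0.572, 0.82, -0.003], [0.82, 0.572, -0.0], [0.001, -0.002, -1.0]] 29.94605606872348 [ 0.79324154 -0.00578199  0.0732075 ]
[[269. 247.]]
[[266. 425.]]
```

View pics/f_w.png

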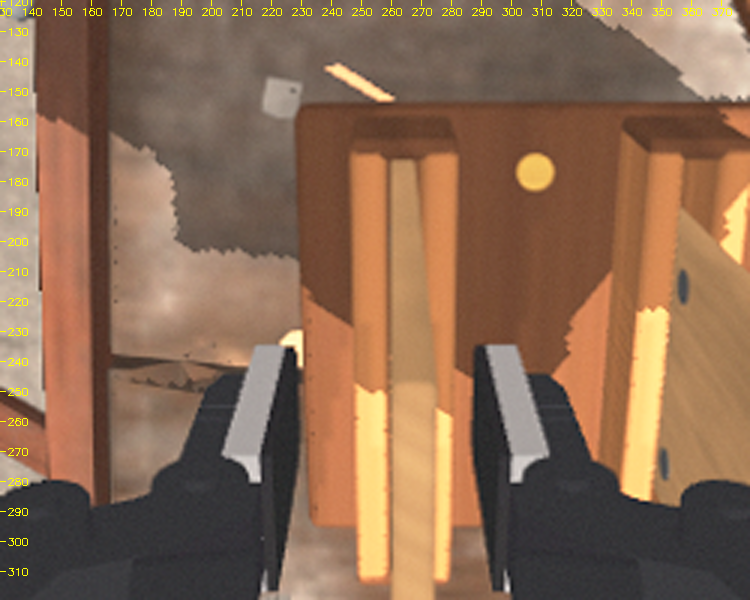

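Template sits ~3 mm to tool +y of the finger centre line (template top corner at u 267 vs finger centre 258). Shift, then close.

Emit:
play_rows(
  plan=[
    [0,0,0,0,0.28,0,0.3],
    [0,0,0,0,0,0,0.6],
    [0,0,0,0,0,0,1],
    [0,0,0,0,0,0,1],
    [0,0,0,0,0,0,1],
  ],
)

```text
time: 3.0
tcp_pos: [461.2, 29.3, 95.4]
ee_rot: [1.451, 2.784, -0.002]
contact_force: [-3.4, -2.4, 7.4]
width: 5.3
```

Emit:
play_rows(
  plan=[
    [0,0,0,0,0,0,1],
    [0,0,0,0,0,0,1],
    [0,0,0,0,0,0,1],
    [0,0,0,0,0,-0.3,1],
    [0,0,0,0,0,0,1],
  ],
)

```text
time: 3.42
tcp_pos: [460.7, 29.8, 97.5]
ee_rot: [1.452, 2.785, -0.001]
contact_force: [-1.3, -1.3, 1.5]
width: 5.4
```

```bash
python3 - <<'E'
from h import *
st=read_state(); print(st['tcp_pos'],R.from_rotvec(st['ee_rot']).as_matrix().round(3).tolist(),st['width'],st['contact_force'],st['torque'],st['time'])
E
```

```text
[460.71814657  29.76104815  97.46542671] [[-0.573, 0.82, 0.0], [0.82, 0.573, -0.001], [-0.001, -0.0, -1.0]] 5.350051539104697 [-1.27679941 -1.3104605   1.4742189 ] [-0.31805775  0.46308802  0.01610025] 3.4167
```

```bash
cat >> h.py <<'E'
CP=(504.3,193.2,np.radians(-26.6))
def cmat(p=CP):
    t=p[2];a,b=np.cos(t),np.sin(t);c=3**.5/2
    return np.c_[[a*c,b*c,.5],[-b,a,0],[-a*.5,-b*.5,c]]
def cw(P,p=CP): return np.array([p[0],p[1],34])+cmat(p)@np.array(P,float)
def Rc(p=CP):
    M=cmat(p); return np.c_[M[:,1],M[:,0],-M[:,2]]
def incr(): # current TCP in cradle coordinates
    st=read_state(); M=cmat(); return M.T@(np.array(st['tcp_pos'])-[CP[0],CP[1],34]), np.degrees((R.from_rotvec(st['ee_rot']).inv()*R.from_matrix(Rc())).as_rotvec()).round(2), st['contact_force']@M, st['width'],st['time']
E
python3 - <<'E'
from h import *
plan(cw((20,25,192.5)),Rc(),15,1,P0=(460.7,29.8,247.5),R0=Rdown(35)); print(cw((20,25,192.5)))
E
```

```text
[-1.8, -1.07, 4.01, 1.27, 0.76, 0.25, 1],
[-1.8, -1.07, 4.01, 1.32, 0.66, 0.24, 1],
[-1.8, -1.07, 4.01, 1.37, 0.56, 0.24, 1],
[-1.8, -1.07, 4.01, 1.41, 0.45, 0.23, 1],
[-1.8, -1.07, 4.01, 1.44, 0.35, 0.21, 1]
--
[-1.8, -1.07, 4.01, 1.47, 0.24, 0.2, 1],
[-1.8, -1.07, 4.01, 1.48, 0.13, 0.17, 1],
[-1.8, -1.07, 4.01, 1.49, 0.02, 0.15, 1],
[-1.8, -1.07, 4.01, 1.49, -0.09, 0.12, 1],
[-1.8, -1.07, 4.01, 1.48, -0.19, 0.09, 1]
--
[-1.8, -1.07, 4.01, 1.47, -0.3, 0.05, 1],
[-1.8, -1.07, 4.01, 1.44, -0.4, 0.01, 1],
[-1.8, -1.07, 4.01, 1.41, -0.5, -0.03, 1],
[-1.8, -1.07, 4.01, 1.37, -0.6, -0.07, 1],
[-1.8, -1.07, 4.01, 1.32, -0.69, -0.12, 1]
--
rot tot 4.52439125688139
[444.91883758 250.89525323 210.70989023]
```

Emit:
play_rows(
  plan=[
    [0,0,0,0,0,-2,1],
    [0,0,0,0,0,-3,1],
    [0,0,0,0,0,-4,1],
    [0,0,0,0,0,-4,1],
    [0,0,0,0,0,-2,1],
  ],
)

```text
time: 3.83
tcp_pos: [462.9, 30.5, 251.8]
ee_rot: [1.449, 2.78, 0.007]
contact_force: [0.8, -1.0, -0.4]
width: 5.0
```

Emit:
play_rows(
  plan=[
    [-1.8,-1.07,4.01,1.27,0.76,0.25,1],
    [-1.8,-1.07,4.01,1.32,0.66,0.24,1],
    [-1.8,-1.07,4.01,1.37,0.56,0.24,1],
    [-1.8,-1.07,4.01,1.41,0.45,0.23,1],
    [-1.8,-1.07,4.01,1.44,0.35,0.21,1],
  ],
)

```text
time: 4.25
tcp_pos: [455.7, 104.6, 234.7]
ee_rot: [1.823, 2.359, 0.147]
contact_force: [-0.0, 0.9, -0.9]
width: 5.4
```

Emit:
play_rows(
  plan=[
    [-1.8,-1.07,4.01,1.47,0.24,0.2,1],
    [-1.8,-1.07,4.01,1.48,0.13,0.17,1],
    [-1.8,-1.07,4.01,1.49,0.02,0.15,1],
    [-1.8,-1.07,4.01,1.49,-0.09,0.12,1],
    [-1.8,-1.07,4.01,1.48,-0.19,0.09,1],
  ],
)

```text
time: 4.67
tcp_pos: [450.3, 178.5, 222.4]
ee_rot: [2.096, 1.893, 0.273]
contact_force: [0.3, -1.2, -0.5]
width: 5.4
```

Emit:
play_rows(
  plan=[
    [-1.8,-1.07,4.01,1.47,-0.3,0.05,1],
    [-1.8,-1.07,4.01,1.44,-0.4,0.01,1],
    [-1.8,-1.07,4.01,1.41,-0.5,-0.03,1],
    [-1.8,-1.07,4.01,1.37,-0.6,-0.07,1],
    [-1.8,-1.07,4.01,1.32,-0.69,-0.12,1],
  ],
)

```text
time: 5.08
tcp_pos: [444.9, 252.4, 210.1]
ee_rot: [2.277, 1.398, 0.379]
contact_force: [-0.0, -0.9, -1.7]
width: 5.6
```

```bash
python3 - <<'E'
from h import *
import pickle
for i in range(4): c=shot('wrist')
print(incr(),read_state()['q'].round(2)); s=shot('scene'); d=shot('side'); pickle.dump((c,s,d),open('w3.pkl','wb'))
A=cw((0,0,60))
def cr_(c,n,sz,sc):
    u,v=proj(c,A)[0].astype(int); u=min(max(u-sz[0]//2,0),512-sz[0]);v=min(max(v-sz[1]//2,0),384-sz[1]); crop(c['image'],u,v,sz[0],sz[1],sc,n)
cr_(c,'g1.png',(250,200),1.6) if 0 else crop(c['image'],100,60,260,260,1.53,'g1.png',20)
cr_(s,'g2.png',(130,130),3.06)
a,b=cv2.imread('pics/g1.png'),cv2.imread('pics/g2.png'); h=min(a.shape[0],b.shape[0]); cv2.imwrite('pics/g.png',np.hstack([a[:h],b[:h]]))
E
```

```text
(array([ 19.05570076,  25.72933461, 191.66491481]), array([-0.11, -0.03,  0.08]), array([-1.41574131,  0.90205896, -0.8568868 ]), 5.500362913594928, 5.2833) [ 0.8   0.14 -0.29  0.97 -0.5   2.79]
```

View pics/g.png

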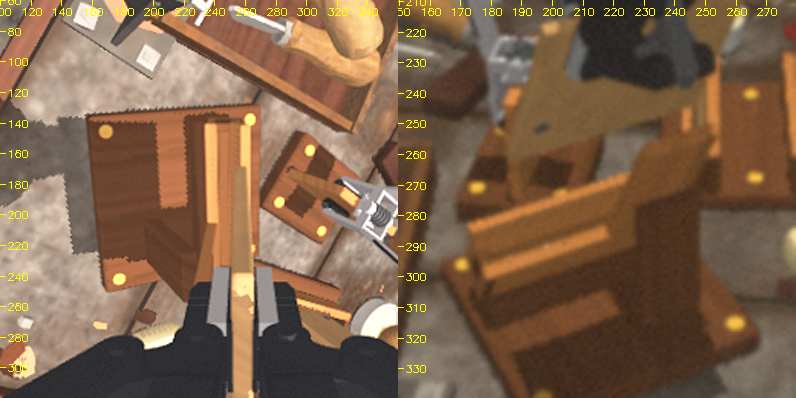

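```bash
python3 - <<'E'
from h import *
import pickle
c,s,d=pickle.load(open('w3.pkl','rb'))
for P in [(-8,58.5,22),(0,58.5,22),(7.5,58.5,18),(16,58.5,29),(-8,20,22),(0,20,22),(16,20,29)]: print(P,proj(c,cw(P)).round(1))
print(np.linalg.inv(Rc())@ (np.array(c['extrinsics'])[:3,3]-read_state()['tcp_pos']))
im=c['image'][:,:,::-1]; crop(c['image'],205,130,90,110,5.4,'h.png',5)
E
```

```text
(-8, 58.5, 22) [[233.4 141.4]]
(0, 58.5, 22) [[241.2 141.4]]
(7.5, 58.5, 18) [[248.7 140.9]]
(16, 58.5, 29) [[256.9 142.4]]
(-8, 20, 22) [[234.2 177.9]]
(0, 20, 22) [[241.7 177.9]]
(16, 20, 29) [[256.9 179.7]]
[  77.46061244   -2.51398983 -143.45948494]
```

View pics/h.png

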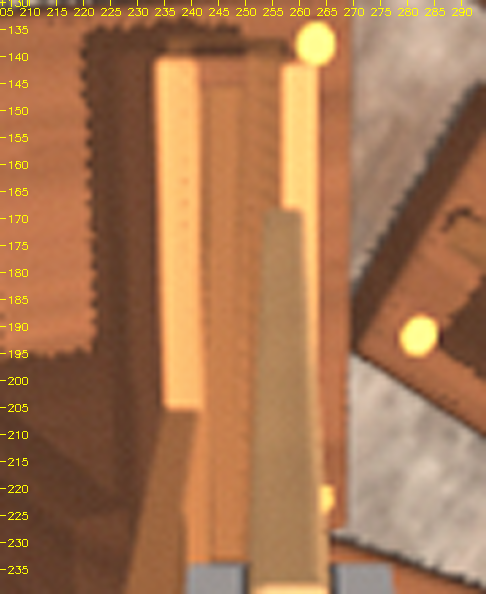

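```bash
python3 - <<'E'
from h import *
import pickle
c,s,d=pickle.load(open('w3.pkl','rb'))
for P in [(16,48,109),(16,51,109),(16,54,109),(16,51,229-80)]: print(P,proj(c,cw(P)).round(1))
E
```

```text
(16, 48, 109) [[256.3 171.4]]
(16, 51, 109) [[256.3 167.5]]
(16, 54, 109) [[256.3 163.6]]
(16, 51, 149) [[255.9 181.7]]
```

Emit:
play_rows(
  plan=[
    [0,0,0,0,0,2,1],
    [0,0,0,0,0,2,1],
    [0,0,0,0,0,2,1],
    [0,0,0,0,-0.4,0.7,1],
    [0,0,0,0,0,0,1],
  ],
)

```text
time: 5.8
tcp_pos: [471.1, 235.4, 147.9]
ee_rot: [2.276, 1.401, 0.37]
contact_force: [-0.5, -1.1, -1.5]
width: 5.4
```

```bash
python3 - <<'E'
from h import *
print(incr())
E
```

```text
(array([ 14.85220652,  22.90232978, 122.96171753]), array([-0.17,  0.24, -0.09]), array([-0.68571554, -1.21249751, -1.30890542]), 5.3542766977683804, 5.8)
```

Emit:
play_rows(
  plan=[
    [0,0,0,0,-0.4,0,1],
    [0,0,0,0,-0.36,0,1],
    [0,0,0,0,0,0.8,1],
    [0,0,0,0,0,0.4,1],
    [0,0,0,0,0,0,1],
  ],
)

```text
time: 6.22
tcp_pos: [471.3, 237.8, 135.0]
ee_rot: [2.274, 1.403, 0.375]
contact_force: [-0.2, -0.0, -1.1]
width: 5.4
```

```bash
python3 - <<'E'
from h import *
for i in range(3): c=shot('wrist')
print(incr())
E
```

```text
(array([  8.06555066,  25.47885597, 112.68753655]), array([-0.05, -0.01, -0.08]), array([-0.63445995,  0.36357406, -0.88577684]), 5.367359934277351, 6.3667)
```

Emit:
play_rows(
  plan=[
    [0,0,0,0,-0.05,0.4,1],
    [0,0,0,0,0,0.4,1],
    [0,0,0,0,0,0.4,1],
    [0,0,0,0,0,0.4,1],
    [0,0,0,0,0,0,1],
  ],
)

```text
time: 6.78
tcp_pos: [477.3, 236.4, 121.5]
ee_rot: [2.277, 1.407, 0.378]
contact_force: [-2.9, 2.5, -1.5]
width: 5.4
```

```bash
python3 - <<'E'
from h import *
for i in range(2): c=shot('wrist')
print(incr(),read_state()['torque'])
E
```

```text
(array([ 6.0596122 , 25.90874873, 96.71581023]), array([-0.23, -0.1 , -0.01]), array([-4.00614028,  1.73667313,  1.86768175]), 5.374442025155839, 6.8833) [1.11551508 1.34988226 0.27515604]
```

Emit:
play_rows(
  plan=[
    [0,0,0,0,-0.08,0,1],
    [0,0,0,0,0,0.4,1],
    [0,0,0,0,0,0.4,1],
    [0,0,0,0,0,0.3,1],
    [0,0,0,0,0,0,1],
  ],
)

```text
time: 7.3
tcp_pos: [482.0, 231.6, 109.9]
ee_rot: [2.275, 1.403, 0.372]
contact_force: [-2.0, 1.9, -4.3]
width: 5.5
```

```bash
python3 - <<'E'
from h import *
for i in range(2): c=shot('wrist')
print(incr(),read_state()['torque'])
E
```

```text
(array([ 5.84966674, 24.39461996, 84.61023552]), array([-0.14,  0.12, -0.04]), array([-5.11113431, -0.46597154, -3.38285804]), 5.132466829851167, 7.4) [0.90280485 1.64940405 0.09000145]
```

Emit:
play_rows(
  plan=[
    [0,0,0,0,-0.05,0.15,1],
    [0,0,0,0,0,0.15,1],
    [0,0,0,0,0,0.1,1],
    [0,0,0,0,0,0,1],
    [0,0,0,0,0,0,1],
  ],
)

```text
time: 7.82
tcp_pos: [482.8, 231.7, 109.0]
ee_rot: [2.273, 1.405, 0.375]
contact_force: [-15.2, 1.5, 13.0]
width: 5.3
```

```bash
python3 - <<'E'
from h import *
for i in range(2): c=shot('wrist')
print(incr(),read_state()['torque'])
E
```

```text
(array([ 5.91665503, 24.770717  , 83.19662506]), array([-0.07,  0.  ,  0.02]), array([-6.21612663, -5.33175007, 18.07188579]), 5.041111546659726, 7.9167) [ 0.01621649  2.6608642  -0.58364403]
```

Emit:
play_rows(
  plan=[
    [0,0,0,0,0,-0.1,0.3],
    [0,0,0,0,0,0,0.3],
    [0,0,0,0,0,0,0.3],
    [0,0,0,0,0,0,0.3],
    [0,0,0,0,0,-0.5,0.3],
  ],
)

```text
time: 8.33
tcp_pos: [481.6, 232.5, 112.7]
ee_rot: [2.274, 1.401, 0.375]
contact_force: [0.1, 0.1, -0.4]
width: 30.0
```

Emit:
play_rows(
  plan=[
    [0,0,0,0,0,-2,0.3],
    [0,0,0,0,0,-2.5,0.3],
    [0,0,0,0,0,-2.5,0.3],
    [0,0,0,0,0,-2.5,0.3],
    [0,0,0,0,0,-1.5,-1],
  ],
)

```text
time: 8.75
tcp_pos: [432.3, 258.6, 211.1]
ee_rot: [2.275, 1.402, 0.381]
contact_force: [0.8, 0.5, -0.1]
width: 40.6
```

```bash
python3 - <<'E'
from h import *
import pickle
for i in range(3): c=shot('wrist')
pickle.dump((c,shot('scene'),shot('side')),open('w4.pkl','wb'))
print(incr())
plan((592,136,225),Rdown(28.8),15,-1)
E
```

```text
(array([  6.02232476,  24.92167209, 196.90424466]), array([-0.06,  0.05, -0.06]), array([ 0.39402392,  0.82028818, -0.46709124]), 76.87193739864094, 9.0)
[1.84, 0.97, -3.61, -0.24, 1.2, 0.56, -1],
[1.84, 0.97, -3.61, -0.33, 1.2, 0.51, -1],
[1.84, 0.97, -3.61, -0.41, 1.19, 0.47, -1],
[1.84, 0.97, -3.61, -0.49, 1.18, 0.42, -1],
[1.84, 0.97, -3.61, -0.57, 1.15, 0.38, -1]
--
[1.84, 0.97, -3.61, -0.65, 1.13, 0.33, -1],
[1.84, 0.97, -3.61, -0.73, 1.09, 0.28, -1],
[1.84, 0.97, -3.61, -0.8, 1.05, 0.23, -1],
[1.84, 0.97, -3.61, -0.87, 1.01, 0.19, -1],
[1.84, 0.97, -3.61, -0.93, 0.96, 0.14, -1]
--
[1.84, 0.97, -3.61, -0.99, 0.9, 0.09, -1],
[1.84, 0.97, -3.61, -1.05, 0.84, 0.05, -1],
[1.84, 0.97, -3.61, -1.1, 0.77, 0.01, -1],
[1.84, 0.97, -3.61, -1.15, 0.7, -0.04, -1],
[1.84, 0.97, -3.61, -1.19, 0.62, -0.08, -1]
--
rot tot 4.164835024905727
```

Emit:
play_rows(
  plan=[
    [1.84,0.97,-3.61,-0.24,1.2,0.56,-1],
    [1.84,0.97,-3.61,-0.33,1.2,0.51,-1],
    [1.84,0.97,-3.61,-0.41,1.19,0.47,-1],
    [1.84,0.97,-3.61,-0.49,1.18,0.42,-1],
    [1.84,0.97,-3.61,-0.57,1.15,0.38,-1],
  ],
)

```text
time: 9.42
tcp_pos: [485.6, 215.9, 212.4]
ee_rot: [2.128, 1.864, 0.264]
contact_force: [-0.2, -0.7, 0.4]
width: 85.2
```

Emit:
play_rows(
  plan=[
    [1.84,0.97,-3.61,-0.65,1.13,0.33,-1],
    [1.84,0.97,-3.61,-0.73,1.09,0.28,-1],
    [1.84,0.97,-3.61,-0.8,1.05,0.23,-1],
    [1.84,0.97,-3.61,-0.87,1.01,0.19,-1],
    [1.84,0.97,-3.61,-0.93,0.96,0.14,-1],
  ],
)

```text
time: 9.83
tcp_pos: [539.0, 175.2, 218.1]
ee_rot: [1.905, 2.303, 0.138]
contact_force: [1.2, 0.8, -0.5]
width: 85.4
```

Emit:
play_rows(
  plan=[
    [1.84,0.97,-3.61,-0.99,0.9,0.09,-1],
    [1.84,0.97,-3.61,-1.05,0.84,0.05,-1],
    [1.84,0.97,-3.61,-1.1,0.77,0.01,-1],
    [1.84,0.97,-3.61,-1.15,0.7,-0.04,-1],
    [1.84,0.97,-3.61,-1.19,0.62,-0.08,-1],
  ],
)

```text
time: 10.25
tcp_pos: [592.4, 134.7, 223.7]
ee_rot: [-1.594, -2.701, 0.003]
contact_force: [0.7, 0.9, 0.6]
width: 85.3
```

```bash
python3 - <<'E'
from h import *
import pickle
for i in range(4): c=shot('wrist')
pickle.dump(c,open('w5.pkl','wb'))
st=read_state(); print(st['tcp_pos'],R.from_rotvec(st['ee_rot']).as_matrix().round(3).tolist(),st['width'],st['q'])
crop(c['image'],150,110,220,260,2.2,'i1.png',10)
s,d=pickle.load(open('w4.pkl','rb'))[1:]
crop(s['image'],170,200,100,110,2.9,'i2.png',10); 
crop(d['image'],185,135,90,80,3.2,'i3.png',10)
a,b,e=[cv2.imread(f'pics/i{k}.png') for k in (1,2,3)]
o=np.zeros((600,800,3),np.uint8); o[:a.shape[0],:a.shape[1]]=a[:600]; o[:b.shape[0],490:490+b.shape[1]]=b; hh=600-b.shape[0]; o[b.shape[0]:b.shape[0]+min(hh,e.shape[0]),490:490+e.shape[1]]=e[:hh]
cv2.imwrite('pics/i.png',o)
for P in [(592,134,85),(592,134,153)]: print(proj(c,P))
E
```

```text
[591.95888512 135.57318599 223.42282924] [[-0.479, 0.878, -0.004], [0.878, 0.479, 0.001], [0.003, -0.003, -1.0]] 85.6308160250676 [0.22427004 0.46407315 0.30652975 1.41651485 0.00174445 1.29507826]
[[258.14901661 181.60310967]]
[[257.99691918 206.07580492]]
```

View pics/i.png

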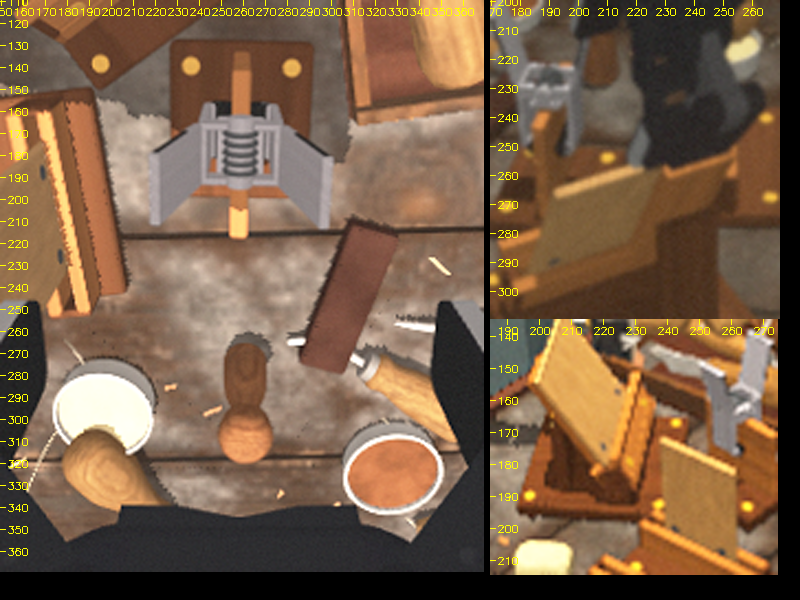

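Emit:
play_rows(
  plan=[
    [0,0,1.2,0.6,0,1.5,-1],
    [0,0,0,0,0,3,-1],
    [0,0,0,0,0,3,-1],
    [0,0,0,0,0,2,-1],
    [0,0,0,0,0,0.9,-1],
  ],
)

```text
time: 10.87
tcp_pos: [585.6, 141.8, 117.9]
ee_rot: [-1.624, -2.682, 0.005]
contact_force: [-0.8, 0.4, -0.5]
width: 85.4
```

Emit:
play_rows(
  plan=[
    [0,0,0,0,0,0,-1],
    [0,0,0,0,0,0,-0.5],
    [0,0,0,0,0,0,-0.2],
    [0,0,0,0,0,0,0.2],
    [0,0,0,0,0,0,0.6],
  ],
)

```text
time: 11.28
tcp_pos: [594.5, 143.8, 129.7]
ee_rot: [1.622, 2.68, 0.02]
contact_force: [-8.5, -1.4, 37.7]
width: 38.4
```

Emit:
play_rows(
  plan=[
    [0,0,0,0,0,0,1],
    [0,0,0,0,0,0,1],
    [0,0,0,0,0,0,1],
    [0,0,0,0,0,0,1],
    [0,0,0,0,0,0,1],
  ],
)

```text
time: 11.7
tcp_pos: [593.4, 143.3, 131.1]
ee_rot: [1.623, 2.68, 0.019]
contact_force: [-5.5, -0.5, 26.4]
width: 33.3
```

```bash
python3 - <<'E'
from h import *
import pickle
c=shot('wrist');pickle.dump(c,open('w6.pkl','wb'))
st=read_state(); print(st)
E
```

```text
{'time': 11.75, 'q': array([0.23565758, 0.50299757, 0.12524459, 1.17849149, 0.0024214 ,
       1.32461804]), 'joint_velocities': array([-6.33625997e-04,  1.10073671e-03, -1.00594355e-04,  1.06267683e-03,
        1.61426066e-04,  8.37273857e-05]), 'joint_efforts': array([-6.29195552e-01, -3.33300018e+01,  1.77734935e+01, -2.42958136e+00,
       -2.44922703e-01, -2.66618788e-02]), 'tcp_pos': array([593.40213306, 143.24296024, 131.11918017]), 'ee_rot': array([1.62273374, 2.67988312, 0.01872971]), 'contact_force': array([-5.55918366,  0.42253904, 27.09519703]), 'torque': array([-0.15044592,  1.3569327 , -0.00347587]), 'width': 33.252329597628545}
```

Emit:
play_rows(
  plan=[
    [0,0,0,0,0,-0.5,1],
    [0,0,0,0,0,-0.5,1],
    [0,0,0,0,0,-0.3,1],
    [0,0,0,0,0,0,1],
    [0,0,0,0,0,0,1],
  ],
)

```text
time: 12.17
tcp_pos: [589.2, 141.8, 134.4]
ee_rot: [-1.627, -2.686, -0.001]
contact_force: [0.4, 0.4, -1.5]
width: 33.0
```

Emit:
play_rows(
  plan=[
    [0,0,0,0,0,-0.5,1],
    [0,0,0,0,0,-0.5,1],
    [0,0,0,0,0,-0.5,1],
    [0,0,0,0,0,0,1],
    [0,0,0,0,0,0,1],
  ],
)

```text
time: 12.58
tcp_pos: [589.7, 141.9, 150.2]
ee_rot: [-1.627, -2.687, -0.003]
contact_force: [0.4, 0.4, -2.1]
width: 32.9
```

```bash
python3 - <<'E'
from h import *
import pickle
c=shot('wrist');pickle.dump(c,open('w6.pkl','wb'))
st=read_state(); print(st['tcp_pos'],R.from_rotvec(st['ee_rot']).as_matrix().round(3).tolist(),st['width'],st['contact_force'],st['torque'])
E
```

```text
[589.42131668 141.82231786 149.86814008] [[-0.463, 0.886, -0.0], [0.886, 0.463, 0.002], [0.002, 0.001, -1.0]] 32.96817994631371 [ 0.95068521 -0.03338562 -0.72199562] [ 0.03319597 -0.00316661  0.00391924]
```

```bash
python3 - <<'E'
from h import *
T=cw((1.2,-30,250)); print(T)
a=np.array([-.463,.886,0])
plan(T,Rc(),15,1,P0=(589.6,142,255),R0=R.from_rotvec(read_state()['ee_rot']).as_matrix())
E
```

```text
[380.0271801  221.87993398 251.10635095]
[-1.85, -0.95, 3.53, 1.12, -0.99, 0.03, 1],
[-1.85, -0.95, 3.53, 1.06, -1.06, -0.02, 1],
[-1.85, -0.95, 3.53, 0.99, -1.12, -0.08, 1],
[-1.85, -0.95, 3.53, 0.92, -1.18, -0.13, 1],
[-1.85, -0.95, 3.53, 0.84, -1.22, -0.18, 1]
--
[-1.85, -0.95, 3.53, 0.76, -1.27, -0.24, 1],
[-1.85, -0.95, 3.53, 0.68, -1.3, -0.29, 1],
[-1.85, -0.95, 3.53, 0.59, -1.33, -0.34, 1],
[-1.85, -0.95, 3.53, 0.5, -1.35, -0.39, 1],
[-1.85, -0.95, 3.53, 0.41, -1.37, -0.45, 1]
--
[-1.85, -0.95, 3.53, 0.32, -1.37, -0.5, 1],
[-1.85, -0.95, 3.53, 0.22, -1.37, -0.55, 1],
[-1.85, -0.95, 3.53, 0.13, -1.37, -0.59, 1],
[-1.85, -0.95, 3.53, 0.04, -1.35, -0.64, 1],
[-1.85, -0.95, 3.53, -0.06, -1.33, -0.68, 1]
--
rot tot 4.09336507108509
```

Emit:
play_rows(
  plan=[
    [0,0,0,0,0,-2,1],
    [0,0,0,0,0,-2.5,1],
    [0,0,0,0,0,-2.5,1],
    [0,0,0,0,0,-2.5,1],
    [0,0,0,0,0,-1,1],
  ],
)

```text
time: 13.05
tcp_pos: [590.6, 141.9, 258.5]
ee_rot: [1.626, 2.685, 0.008]
contact_force: [0.2, -0.2, -0.1]
width: 33.4
```

Emit:
play_rows(
  plan=[
    [-1.85,-0.95,3.53,1.12,-0.99,0.03,1],
    [-1.85,-0.95,3.53,1.06,-1.06,-0.02,1],
    [-1.85,-0.95,3.53,0.99,-1.12,-0.08,1],
    [-1.85,-0.95,3.53,0.92,-1.18,-0.13,1],
    [-1.85,-0.95,3.53,0.84,-1.22,-0.18,1],
  ],
)

```text
time: 13.47
tcp_pos: [518.3, 168.2, 252.3]
ee_rot: [1.925, 2.282, 0.143]
contact_force: [0.3, 0.6, -1.3]
width: 33.2
```

Emit:
play_rows(
  plan=[
    [-1.85,-0.95,3.53,0.76,-1.27,-0.24,1],
    [-1.85,-0.95,3.53,0.68,-1.3,-0.29,1],
    [-1.85,-0.95,3.53,0.59,-1.33,-0.34,1],
    [-1.85,-0.95,3.53,0.5,-1.35,-0.39,1],
    [-1.85,-0.95,3.53,0.41,-1.37,-0.45,1],
  ],
)

```text
time: 13.88
tcp_pos: [448.3, 194.8, 251.3]
ee_rot: [2.137, 1.849, 0.269]
contact_force: [-0.0, 0.4, -0.1]
width: 33.5
```

Emit:
play_rows(
  plan=[
    [-1.85,-0.95,3.53,0.32,-1.37,-0.5,1],
    [-1.85,-0.95,3.53,0.22,-1.37,-0.55,1],
    [-1.85,-0.95,3.53,0.13,-1.37,-0.59,1],
    [-1.85,-0.95,3.53,0.04,-1.35,-0.64,1],
    [-1.85,-0.95,3.53,-0.06,-1.33,-0.68,1],
  ],
)

```text
time: 14.3
tcp_pos: [378.5, 221.4, 250.4]
ee_rot: [2.275, 1.399, 0.377]
contact_force: [0.1, 0.4, -1.2]
width: 33.0
```

```bash
python3 - <<'E'
from h import *
import pickle
for i in range(4): c=shot('wrist')
pickle.dump((c,shot('scene'),shot('side')),open('w7.pkl','wb'))
print(incr(),read_state()['q'].round(2))
E
```

```text
(array([  1.38363248, -30.30790621, 249.6280619 ]), array([-0.02, -0.01, -0.06]), array([-1.13943577,  0.28571457, -0.87157782]), 32.87171851959872, 14.6) [ 0.87 -0.02 -0.35  1.1  -0.51  2.87]
```

Emit:
play_rows(
  plan=[
    [0,0,0,0,0,1.5,1],
    [0,0,0,0,0,1.5,1],
    [0,0,0,0,0,1,1],
    [0,0,0,0,0,0.5,1],
    [0,0,0,0,0,0,1],
  ],
)

```text
time: 15.02
tcp_pos: [400.2, 210.2, 211.1]
ee_rot: [2.275, 1.4, 0.373]
contact_force: [0.4, 0.1, -0.8]
width: 33.0
```

```bash
python3 - <<'E'
from h import *
for i in range(2): c=shot('wrist')
print(incr())
E
```

```text
(array([  1.64971446, -30.41492148, 204.90643747]), array([-0.01,  0.01, -0.13]), array([-0.9317167 , -0.31444872, -1.12831791]), 33.26608092332702, 15.1167)
```

Emit:
play_rows(
  plan=[
    [0,0,0,0,0,0.5,1],
    [0,0,0,0,0,0.5,1],
    [0,0,0,0,0,0.5,1],
    [0,0,0,0,0,0.5,1],
    [0,0,0,0,0,0,1],
  ],
)

```text
time: 15.53
tcp_pos: [408.6, 206.6, 193.6]
ee_rot: [2.274, 1.403, 0.374]
contact_force: [0.9, -1.3, -2.4]
width: 33.1
```

```bash
python3 - <<'E'
from h import *
for i in range(2): c=shot('wrist')
print(incr())
E
```

```text
(array([  0.79860987, -30.54456031, 184.64185684]), array([-0.02,  0.03, -0.04]), array([-0.92819436,  0.67223762, -0.06942003]), 32.98092810648213, 15.6333)
```

Emit:
play_rows(
  plan=[
    [0,0,0,0,0,0.4,1],
    [0,0,0,0,0,0.4,1],
    [0,0,0,0,0,0.4,1],
    [0,0,0,0,0,0.2,1],
    [0,0,0,0,0,0,1],
  ],
)

```text
time: 16.05
tcp_pos: [415.0, 203.6, 181.9]
ee_rot: [2.274, 1.403, 0.375]
contact_force: [-0.1, 0.4, -1.8]
width: 32.7
```

```bash
python3 - <<'E'
from h import *
for i in range(2): c=shot('wrist')
print(incr())
E
```

```text
(array([  0.94514975, -30.3945642 , 170.78937336]), array([-0.01,  0.01, -0.06]), array([-0.51652304,  0.00793391, -1.17953602]), 32.88888125764047, 16.15)
```

Emit:
play_rows(
  plan=[
    [0,0,0,0,0,0.2,1],
    [0,0,0,0,0,0.2,1],
    [0,0,0,0,0,0.1,1],
    [0,0,0,0,0,0,1],
    [0,0,0,0,0,0,1],
  ],
)

```text
time: 16.57
tcp_pos: [417.6, 203.3, 178.9]
ee_rot: [2.274, 1.403, 0.379]
contact_force: [-3.3, 0.9, 3.6]
width: 32.8
```

```bash
python3 - <<'E'
from h import *
for i in range(2): c=shot('wrist')
print(incr())
E
```

```text
(array([  1.3443552 , -29.7948523 , 166.46829249]), array([ 0.02, -0.09, -0.08]), array([-0.57938051, -0.17103033,  6.20893504]), 32.55746905336285, 16.6667)
```

Emit:
play_rows(
  plan=[
    [0,0,0,0,0,0.2,1],
    [0,0,0,0,0,0.2,1],
    [0,0,0,0,0,0.1,1],
    [0,0,0,0,0,0,1],
    [0,0,0,0,0,0,1],
  ],
)

```text
time: 17.08
tcp_pos: [420.3, 203.3, 178.5]
ee_rot: [2.272, 1.403, 0.386]
contact_force: [-22.6, 1.1, 32.1]
width: 33.0
```

```bash
python3 - <<'E'
from h import *
for i in range(2): c=shot('wrist')
print(incr())
E
```

```text
(array([  3.34126477, -28.6065494 , 164.95870046]), array([ 0.21, -0.33, -0.1 ]), array([-1.99358061, -7.78305345, 38.39474292]), 32.54439155689834, 17.1833)
```

Emit:
play_rows(
  plan=[
    [0,0,0,0,0,-0.2,1],
    [0,0,0,0,0,0,0.15],
    [0,0,0,0,0,0,0],
    [0,0,0,0,0,0,-0.15],
    [0,0,0,0,0,0,-0.3],
  ],
)

```text
time: 17.6
tcp_pos: [418.5, 201.7, 174.8]
ee_rot: [2.273, 1.402, 0.374]
contact_force: [-0.1, 1.3, 0.5]
width: 55.3
```

Emit:
play_rows(
  plan=[
    [0,0,0,0,0,0,-0.6],
    [0,0,0,0,0,0,-1],
    [0,0,0,0,0,0,-1],
    [0,0,0,0,0,0,-1],
    [0,0,0,0,0,0,-1],
  ],
)

```text
time: 18.02
tcp_pos: [418.7, 202.2, 175.5]
ee_rot: [2.274, 1.403, 0.376]
contact_force: [-0.1, -0.6, -0.1]
width: 85.7
```

```bash
python3 - <<'E'
from h import *
import pickle
for i in range(2): c=shot('wrist')
pickle.dump((c,shot('scene'),shot('side')),open('w8.pkl','wb'))
print(incr())
E
```

```text
(array([  1.00816724, -30.2553979 , 162.95001254]), array([-0.01, -0.02, -0.06]), array([-0.11704911,  0.24200052, -0.55215115]), 85.23633788857683, 18.2167)
```

Emit:
play_rows(
  plan=[
    [0,0,0,0,0,-2,-1],
    [0,0,0,0,0,-2.5,-1],
    [0,0,0,0,0,-2.5,-1],
    [0,0,0,0,0,-2.5,-1],
    [0,0,0,0,0,-2,-1],
  ],
)

```text
time: 18.63
tcp_pos: [366.8, 228.4, 276.9]
ee_rot: [2.274, 1.403, 0.379]
contact_force: [0.3, -0.1, -0.4]
width: 85.3
```

```bash
python3 - <<'E'
from h import *
import pickle
for i in range(4): c=shot('wrist')
s=shot('scene');d=shot('side');pickle.dump((c,s,d),open('w9.pkl','wb'))
print(incr())
def mk(c,P,w,h,sc,fn):
    im=c['image'].copy(); u,v=proj(c,cw(P))[0].astype(int); u=int(np.clip(u-w//2,0,512-w));v=int(np.clip(v-h//2,0,384-h)); print(fn,u,v,[ (Q,proj(c,cw(Q)).round(1).tolist()) for Q in [(6,-50,120),(6,-30,120),(6,-10,120),(6,50,120),(6,-30,95)]])
    crop(im,u,v,w,h,sc,fn); return cv2.imread('pics/'+fn)
a=mk(c,(0,-10,110),210,220,2.1,'j1.png');b=mk(s,(0,0,100),110,95,3.2,'j2.png');e=mk(d,(0,0,100),90,80,3.8,'j3.png')
o=np.zeros((600,800,3),np.uint8)
for k,x,y in ((a,0,0),(b,445,0),(e,445,305)):
    k=k[:600-y,:800-x]; o[y:y+k.shape[0],x:x+k.shape[1]]=k
cv2.imwrite('pics/j.png',o)
E
```

```text
(array([  0.49420582, -30.95457783, 276.87906224]), array([-0.03,  0.09, -0.02]), array([ 0.03367031, -0.9836211 ,  0.47785622]), 85.53592012788303, 18.9333)
j1.png 152 44 [((6, -50, 120), [[263.1, 194.4]]), ((6, -30, 120), [[263.2, 175.7]]), ((6, -10, 120), [[263.2, 156.2]]), ((6, 50, 120), [[263.4, 93.9]]), ((6, -30, 95), [[262.8, 170.1]])]
j2.png 165 217 [((6, -50, 120), [[251.1, 246.0]]), ((6, -30, 120), [[239.4, 249.6]]), ((6, -10, 120), [[227.4, 253.4]]), ((6, 50, 120), [[189.6, 265.1]]), ((6, -30, 95), [[235.9, 257.0]])]
j3.png 161 108 [((6, -50, 120), [[199.9, 153.7]]), ((6, -30, 120), [[201.5, 149.1]]), ((6, -10, 120), [[203.1, 144.5]]), ((6, 50, 120), [[207.7, 131.5]]), ((6, -30, 95), [[206.9, 155.8]])]
```

View pics/j.png

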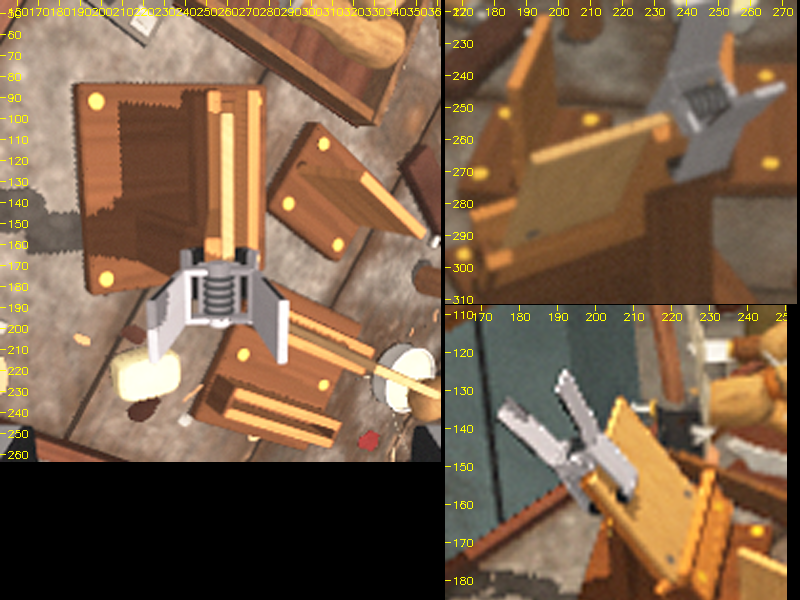

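```bash
python3 - <<'E'
from h import *
import pickle
c,s,d=pickle.load(open('w9.pkl','rb'))
for Q in [(-1,-17,125),(-1,-43,125),(-1,-17,130),(-1,-43,130),(-30,-17,188),(-30,-43,188),(28,-17,188),(28,-43,188)]:
    u,v=proj(c,cw(Q))[0]; print(Q,[round((u-152+.5)*2.1),round((v-44+.5)*2.1)], [round(x) for x in ((proj(s,cw(Q))[0]-[165,217]+.5)*3.2+[445,0])],[round(x) for x in ((proj(d,cw(Q))[0]-[161,108]+.5)*3.8+[445,305])])
E
```

```text
(-1, -17, 125) [220, 253] [668, 122] [593, 450]
(-1, -43, 125) [220, 306] [718, 106] [584, 473]
(-1, -17, 130) [220, 256] [670, 117] [589, 445]
(-1, -43, 130) [220, 309] [720, 101] [580, 467]
(-30, -17, 188) [142, 288] [727, 114] [506, 399]
(-30, -43, 188) [145, 353] [780, 97] [497, 421]
(28, -17, 188) [296, 288] [672, 0] [573, 367]
(28, -43, 188) [294, 353] [724, -15] [564, 389]
```

```bash
python3 -c "
from h import *
print(read_state()['contact_force'],read_state()['time']); print(order.close_job())"
```

```text
[-0.62799092 -0.7855831   0.43067078] 18.9333
the job is handed in; nothing more can be done
None
```

The wide template is seated in the jig slot, and the spring clip holds its top edge and the backing post together. I handed the job in at about 19 s of the 64 s allowed.

- **Template:** I drew it from the rack and slid it down along the slope. It stopped on the slot floor at the depth I expected, with about 18 N of upward force. The pictures after release show its top edge level with the post.
- **Clip:** I lifted it off the rail squeezed open and passed it over both edges with no contact on the way down. The throat met the edge within about 1 mm of the predicted height. I pressed it to about 38 N and only then opened the fingers.
- **Last check:** the final pictures show the clip over the post and template together, the narrow template still in the rack, and nothing else in view moved. Contact force was near zero, with the gripper backed well clear.
- **Small disagreements:**
  - The clip looks about 3–4 mm off the post's mid-width, toward the cradle -y side, but fully within the post.
  - The wrist camera's positions were about 2–3 mm off the fingers, so I corrected for that from the pictures.
  - When I squeezed the clip on the rail, the arm was pushed up about 12 mm and gripped nearer the handle tips than planned. The grip held.

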